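Move the cup shuttle one slot along its ladder rail and hold the lock plunger home

ROBOT

A 6-joint arm with a two-finger parallel gripper is mounted at the origin on the work surface. World frame = base frame: x ahead of the robot, y to its left, z up, the work surface at z = 0. Lengths are in m, angles in rad, forces in N, time in s.
With the tool pointing down it reaches from about 0.25 to 0.85 m from the base axis. Payload 12.5 kg.
Tool frame: the origin (TCP) lies midway between the tips of the shut fingers; the grasp point (between the pads) lies r.grip_depth behind it (r.grip_depth is the distance from the TCP to the grasp point, in m); x points along the fingers, y is the direction in which the jaws open and shut, and the axes are right-handed (so a half turn about x gives the same grasp; the last joint's range is limited). The gripper opens to 93 mm and grips with 3 to 60 N. Pads are 15 mm wide; open, the fingers measure 128 mm over their backs; the gripper's body (75 mm by 188 mm) begins 65 mm behind the grasp point.
Start: joints at [1.195, 0.351, 1.652, -0, 1.139, -0.085], TCP at [0.158, 0.527, 0.219] pointing down, gripper open.
Joint ranges: [-2.75, 2.75], [-0.79, 2.1], [0.01, 2.65], [-1.57, 4.71], [0.07, 3.14], [-2.87, 2.87]. Speed limits (rad/s): [2.22, 2.22, 2.79, 3.14, 3.14, 3.14].

INTERFACE

Orientations are given as a unit quaternion [x, y, z, w].
In Python, from rig import r gives the robot as it stands.
- The arm moves only by the shell command python3 -m creep 'ROWS' [FORCE]. ROWS is a JSON object of lists of equal length, an entry for each row: "dp": the shift along the tool's x, y, z in mm, a list of three; "twist": the turn, a rotation vector about the tool's x, y, z in degrees, a list of three; "gripper": the gripper command: -1 is shut, 1 is fully open, values between are in proportion. A call has 1 to 12 rows; each row shifts and turns the commanded pose from where the row before left it, along the tool's axes as they then stand; what a row does not reach is not made up. A row lasts 1/8 s, in which the tool goes at most 62.5 mm and 10.7 degrees, less where a joint would pass 70% of its speed; a pose out of reach is approached as far as the arm can. A call is refused whole if a number of a shift passes 62.5 or a number of a turn 10.7, either way. A call with a gripper value outside its range is refused whole. The fingers move at their own pace and stop on an object; FORCE is the grip in N (left out, the last holds). Time passes only in rows, so rows that do not move let the fingers close. It gives the time, the measured TCP pose, the force and the opening at its end, in the units of the state.
- r.read_state(): the state, without advancing time (a new reading comes with each control period).
- r.grab_frame(name): name is "scene" or "side" or "wrist"; returns a dict with "img" (480x640x3 uint8, red, green, blue), "fovy" (degrees; the focal length in pixels is half the picture's height over the tangent of half this angle, whatever the lens; pixels are square), "cx", "cy" (the principal point, pixels), "eye" and "orientation" of the camera in the world. Camera axes: x right, y down, z forward; pixel columns grow to the right and rows downward; lengths in m; the calibration is good to about 2 mm. A picture is of the moment at which its call begins. There is no depth.
- r.finish_job(): hands the job in, once; it reports no verdict.
The state is a dict: "clock": time; "joint_positions": joint angles; "qd": joint speeds; "joint_efforts": joint torques, N m; "ee_pos": TCP position; "tcp_rot": TCP orientation; "contact_force": force on the tool from outside, world axes, zero at the start; "moment": the same for the moment, N m; "gripper_width": finger opening in m.
Only numpy, scipy, OpenCV 4.12 (cv2) and the standard library are available. Lean on these libraries where they do the work, as an engineer would, in place of code of your own. Each camera call takes 0.05 s, during which the arm holds its last target. There are 200 camera calls.

TASK

The cup shuttle on the classroom table has to go one slot along its ladder rail, towards whichever end the tall milk bottle stands at. First turn both wing bolts anticlockwise to their end stops, then pull up the round lock plunger between them, slide the shuttle to the very next slot and push the plunger fully down into it; its tired spring leaves it standing proud, so finish while still holding it pressed fully home. Keep the cup standing in its tray and leave the bottle, the jar and the gel dispenser where they are.

Things in the scene. Friction and masses are not known exactly. Their poses are not given: they have to be found in the camera images.
- rail: Straight aluminium ladder rail fixed to the table, 460 mm long (its y axis), 56 mm wide (its x axis), top 40 mm above the table; origin at the centre of its underside on the table, z up, x pointing to the cup side. It has cross slots 10 mm wide every 60 mm along y, one of them at y = 0. End stops and rubber feet at both ends.
- shuttle (a joint): Sliding travel (m) of the grey shuttle along the rail's +y axis: 0 at the start (middle slot), -0.060 and +0.060 at the two next slots, end stops at -0.125 and +0.125. The shuttle is a saddle plate 72 mm wide and 176 mm long, its top 54 mm above the table, with a cup tray on its +x side; 0.5 kg, sliding friction about 1 N. It cannot slide while a bolt is tight or the plunger pin is in a slot.
- bolt_a (a joint): Turn (rad) of wing bolt A: about 0 to 0.25 at the start (tight), grows anticlockwise seen from above, end stop at 1.4 (loose). It stays at its height while turning, stays where it is left, and needs about 0.05 N m. Its locking pin is only clear of the rail close to the end stop.
- bolt_a_grip (a point): Grip point of wing bolt A, on its axis, 89 mm above the table, on the shuttle 60 mm from the plunger towards the rail's +y end. The black wing is an upright flat bar 42 mm long (this frame's x axis), 12 mm thick (y axis), 34 mm high (72 to 106 mm above the table); frame turns with the bolt, z up. Below it a collar of radius 13 mm up to 61 mm.
- bolt_b (a joint): Turn (rad) of wing bolt B, exactly like bolt A.
- bolt_b_grip (a point): Grip point of wing bolt B, same as bolt A, 60 mm from the plunger towards the rail's -y end.
- plunger (a joint): Height (m) of the lock plunger: 0 fully home, 0.006 to 0.007 when left alone in a slot (spring at rest, pin still locking), pin clear of the slots above 0.014, upper stop at 0.020. Its spring (300 N/m about a rest point near 0.0077) needs about 4 N to lift it to the upper stop and about 2.5 N to keep it fully home. Let go between slots its pin rests on the rail top at 0.014.
- plunger_grip (a point): Grip point of the lock plunger, a black upright round head of diameter 28 mm and height 26 mm in the middle of the shuttle; on its axis, 13 mm below its flat top, 88 mm above the table when fully home (plus the plunger's joint value). Head underside 75 mm above the table when home; moves with plunger and shuttle.
- cup: Blue plastic cup, 66 mm wide at the rim, 70 mm tall, loose in the shuttle's tray; origin at the centre of its underside, z up. Rim about 87 mm above the table.
- tray (a point): Centre of the floor of the cup tray, an 84 mm square open tray with an 18 mm high wall, 125 mm from the plunger to the rail's +x side; travels with the shuttle.
- milk: Tall white milk bottle, 72 mm wide, 190 mm tall, standing on the table beyond one end of the rail (which end varies); origin at the centre of its underside.
- honey: Squat honey jar, 68 mm wide, 85 mm tall, standing beyond the other end of the rail; origin at the centre of its underside.
- gel: Clear hand gel dispenser with a pump top, 60 mm wide, 132 mm tall, standing on the table beyond the cup; origin at the centre of its underside.
Not all that is in view belongs to the job. What is shaped like the milk but black or yellow is not meant.

How it is judged:
By the outcome, as a careful person would: the job done as asked, in the order asked, and still so for the second after the job is handed in, while the arm keeps its last pose, push and grip.
It also fails if it takes over 64 s, if anything falls off the work surface, if the arm or the gripper's body presses on something with over 40 N, if the wrist force passes 120 N, or if a joint passes its speed limit or range.

## Working session

There is one attempt and no reset: what is moved stays moved. The work goes in short steps, Python scripts to look and compute and a shell command to move; the robot and the scene stay as the last step left them, time stands still between calls to the robot, and variables do not carry over. Pictures are saved under pics/ and viewed, about 8 in all and at most 12, crops included, and the job is handed in when it is done.

```bash
mkdir -p pics; ls; python3 - <<'E'
from rig import r
import cv2,numpy as np
s=r.read_state(); print({k:np.round(v,3) for k,v in s.items()}, r.grip_depth)
ims=[]
for n in ["scene","side","wrist"]:
    f=r.grab_frame(n); cv2.imwrite(f"pics/{n}0.png",f["img"][:,:,::-1]); print(n,f["fovy"],f["cx"],f["cy"],np.round(f["eye"],4),np.round(f["orientation"],4))
E
```

```text
pics
{'clock': np.float64(0.0), 'joint_positions': array([ 1.195,  0.351,  1.652, -0.   ,  1.139, -0.085]), 'qd': array([-0.   ,  0.001, -0.001, -0.001,  0.   , -0.002]), 'joint_efforts': array([ 1.0000e-03, -4.9733e+01, -2.8526e+01,  7.0000e-02,  2.6000e-02,
       -0.0000e+00]), 'ee_pos': array([0.158, 0.527, 0.218]), 'tcp_rot': array([ 0.102,  0.7  , -0.103,  0.7  ]), 'contact_force': array([0.512, 0.729, 0.364]), 'moment': array([-0.027, -0.018,  0.018]), 'gripper_width': np.float64(0.093)} 0.0188
scene 45.68523587301081 326.06236003018154 242.58334157729323 [1.24   0.8548 0.9139] [ 0.3056  0.8499 -0.4075 -0.1351]
side 44.08278539868083 314.81180299520696 237.55210641808017 [0.435  0.8443 1.0737] [-0.1115  0.9353 -0.3329  0.0436]
wrist 71.08629276800868 320.01762273328626 247.88403903352923 [0.0915 0.5463 0.385 ] [0.7954 0.5922 0.0771 0.1032]
```

View pics/scene0.png

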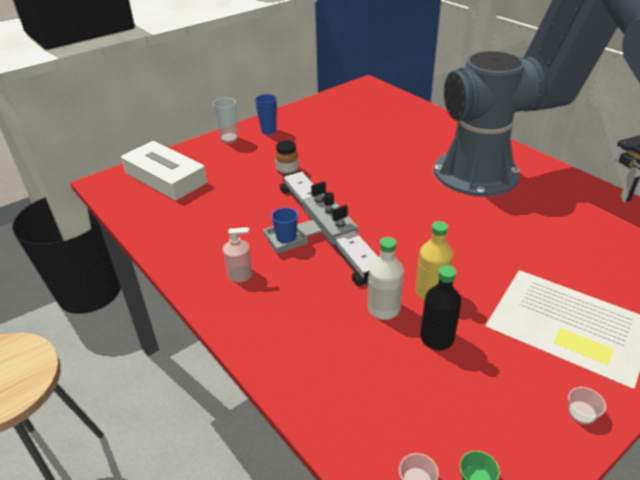

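View pics/side0.png

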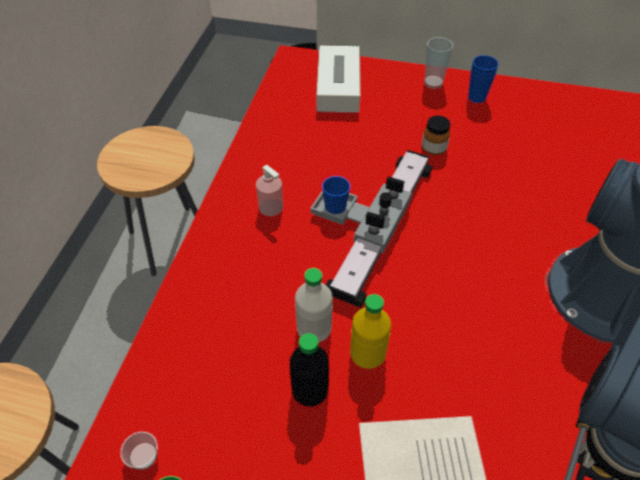

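Scene: milk white at (385,285), with black (440,315) and yellow (435,262) lookalikes. The bottle with the white body stands at the rail's near end (360,275), and the honey jar at the far end (287,157). The blue cup in the tray is at (285,225); another blue cup at (266,113) isn't part of the job. In the side view the milk is at (313,310), wings at (395,185) and (375,220), plunger at (385,202).

```bash
cat > h.py <<'E'
import numpy as np,cv2
from rig import r
from scipy.spatial.transform import Rotation as R
def foc(f): return f["img"].shape[0]/2/np.tan(np.radians(f["fovy"])/2)
def ray(f,u,v):
    d=R.from_quat(f["orientation"]).apply([(u-f["cx"])/foc(f),(v-f["cy"])/foc(f),1.]); return np.array(f["eye"]),d
def onz(f,u,v,z):
    e,d=ray(f,u,v); return e+d*(z-e[2])/d[2]
def proj(f,p):
    c=R.from_quat(f["orientation"]).inv().apply(np.array(p)-f["eye"]); return np.array([f["cx"]+foc(f)*c[0]/c[2],f["cy"]+foc(f)*c[1]/c[2]])
def cross(f,a,g,b):
    e,d=ray(f,*a);E,D=ray(g,*b); s=np.linalg.lstsq(np.c_[d,-D],E-e,rcond=None)[0]
    p,q=e+s[0]*d,E+s[1]*D; return (p+q)/2,np.linalg.norm(p-q)
E
python3 - <<'E'
from h import *
a=r.grab_frame("scene");b=r.grab_frame("side")
A=a["img"][165:295,255:400,::-1];B=b["img"][140:310,300:445,::-1]
A=cv2.resize(A,(580,520),interpolation=cv2.INTER_CUBIC)[:, :]
B=cv2.resize(B,None,fx=3.5,fy=3.5,interpolation=cv2.INTER_CUBIC)
H=595
c=np.zeros((H,800,3),np.uint8)
A=cv2.resize(a["img"][165:290,255:385,::-1],None,fx=3,fy=3,interpolation=cv2.INTER_CUBIC)
B=cv2.resize(b["img"][140:310,305:440,::-1],None,fx=3,fy=3,interpolation=cv2.INTER_CUBIC)
c[:A.shape[0],:A.shape[1]]=A; c[:B.shape[0],395:395+B.shape[1]]=B
cv2.imwrite("pics/c1.png",c)
# dark blobs
for n,f,(x0,x1,y0,y1) in [("scene",a,(255,385,165,290)),("side",b,(305,440,140,310))]:
    hsv=cv2.cvtColor(f["img"],cv2.COLOR_RGB2HSV)
    m=((hsv[...,2]<60)).astype(np.uint8); mm=np.zeros_like(m); mm[y0:y1,x0:x1]=m[y0:y1,x0:x1]
    k,l,st,ce=cv2.connectedComponentsWithStats(mm)
    for i in range(1,k):
        if st[i,4]>8: print(n,st[i],ce[i].round(1))
E
```

```text
scene [312 183  21  22 229] [322.2 193.2]
scene [281 184   9   9  50] [284.6 188.6]
scene [327 206  20  15 158] [338.2 213. ]
scene [353 272  15  13 124] [359.7 278.5]
side [397 157   5   9  15] [398.7 160.6]
side [420 164  12  14  89] [426.2 170.8]
side [386 178  17  15 187] [394.3 184.9]
side [366 193  31  35 443] [380.2 211.2]
side [369 229   9   6  34] [372.9 231.8]
side [327 280  39  27 356] [348.2 295.9]
```

View pics/c1.png

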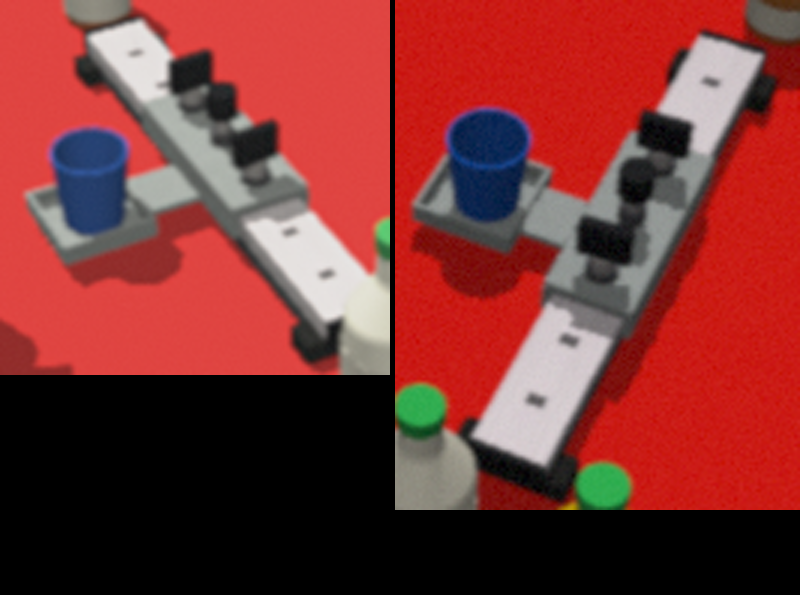

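The crop shows both wings and the round plunger head between them, upright on the grey saddle, with the cup standing in its tray to the left. Measuring by rays.

```bash
python3 - <<'E'
from h import *
a=r.grab_frame("scene");b=r.grab_frame("side")
S=lambda x,y:(255+x/3-.33,165+y/3-.33); T=lambda x,y:(305+(x-395)/3-.33,140+y/3-.33)
for n,p,q in [("far",S(191,72),T(665,134)),("near",S(255,144),T(605,241)),("plung",S(222,103),T(637,181))]:
    P,e=cross(a,p,b,q); print(n,P.round(4),"gap",e.round(4),onz(a,*p,.089).round(4),onz(b,*q,.089).round(4))
C=[onz(b,*T(*c),.04) for c in [(700,35),(765,53),(550,465),(470,435)]]
print(np.round(C,4), "len",np.linalg.norm(C[0]-C[3]),np.linalg.norm(C[1]-C[2]),"w",np.linalg.norm(C[0]-C[1]))
m1=(C[0]+C[1])/2;m2=(C[2]+C[3])/2;print("mid",(m1+m2)/2,"dir near->far",np.degrees(np.arctan2(*(m1-m2)[[1,0]])))
for n,f,p,q in [("farS",a,S(170,70),S(211,52)),("nearS",a,S(232,152),S(277,122)),("farT",b,T(642,113),T(692,125)),("nearT",b,T(582,219),T(634,236))]:
    u=onz(f,*p,.106);v=onz(f,*q,.106);d=v-u;print(n,((u+v)/2).round(4),np.linalg.norm(d).round(4),np.degrees(np.arctan2(d[1],d[0])).round(1)%180)
# cup, milk
P,e=cross(a,S(89,150),b,T(489,135));print("cup rim",P,e)
P,e=cross(a,(388,243),b,(313,275));print("milk cap",P,e)
s=r.read_state();print(R.from_quat(s["tcp_rot"]).as_matrix().round(3))
E
```

```text
far [ 0.4909 -0.1282  0.0905] gap 0.0031 [ 0.4903 -0.1276  0.089 ] [ 0.4913 -0.1319  0.089 ]
near [ 0.5168 -0.0111  0.0903] gap 0.0022 [ 0.5161 -0.011   0.089 ] [ 0.5171 -0.0137  0.089 ]
plung [ 0.5034 -0.0707  0.0943] gap 0.0038 [ 0.4996 -0.0738  0.089 ] [ 0.5041 -0.0782  0.089 ]
[[ 0.4833 -0.3035  0.04  ]
 [ 0.427  -0.294   0.04  ]
 [ 0.5222  0.1556  0.04  ]
 [ 0.5819  0.1439  0.04  ]] len 0.4581434605032774 0.4595948204363652 w 0.057137777618054955
mid [ 0.50358404 -0.0745012   0.04      ] dir near->far -102.1859683607349
farS [ 0.4954 -0.1209  0.106 ] 0.0439 178.6
nearS [ 0.5249 -0.0007  0.106 ] 0.0545 8.300000000000011
farT [ 0.4914 -0.1312  0.106 ] 0.0392 174.2
nearT [ 0.5159 -0.0121  0.106 ] 0.0401 169.3
cup rim [ 0.6225035  -0.09744509  0.0878642 ] 0.004740160542688371
milk cap [0.59492287 0.23262015 0.18807581] 0.0037094873557287056
[[-0.     0.287  0.958]
 [-0.     0.958 -0.287]
 [-1.    -0.    -0.   ]]
```

Cup side is at −11.5°, so rail +y points at about 78° in the world, towards the milk. The near wing is A, and the shuttle goes +60 mm. Joint 6's range calls for the half-turned grasp (jaw near −101°). Moving above A first.

```bash
python3 -m creep '{"dp":[[0,-34.6,41.6],[0,-34.6,41.6],[0,-34.6,41.6],[0,-34.6,41.6],[0,-34.6,41.6],[0,-34.6,41.6],[0,-34.6,41.6],[0,-34.6,41.6],[0,-34.6,41.6],[0,-34.6,41.6],[0,-34.6,41.6],[0,-34.6,41.6]],"twist":[[0,0,0],[0,0,0],[0,0,0],[0,0,0],[0,0,0],[0,0,0],[0,0,0],[0,0,0],[0,0,0],[0,0,0],[0,0,0],[0,0,0]],"gripper":[0,0,0,0,0,0,0,0,0,0,0,0]}'
python3 -m creep '{"dp":[[0,0,0],[0,0,0],[0,0,0],[0,0,0],[0,0,0],[0,0,0],[0,0,0],[0,0,0],[0,0,0],[0,0,0],[0,0,0],[0,0,0]],"twist":[[10.6,0,0],[10.6,0,0],[10.6,0,0],[10.6,0,0],[10.6,0,0],[10.6,0,0],[10.6,0,0],[10.6,0,0],[10.6,0,0],[10.6,0,0],[10.6,0,0],[10.6,0,0]],"gripper":[0,0,0,0,0,0,0,0,0,0,0,0]}'
python3 -m creep '{"dp":[[0,0,0],[0,0,0],[0,0,0],[0,0,0],[0,0,0]],"twist":[[10.6,0,0],[10.6,0,0],[10.6,0,0],[10.6,0,0],[0,0,0]],"gripper":[0,0,0,0,0]}'
python3 - <<'E'
from h import *
s=r.read_state();M=R.from_quat(s["tcp_rot"]).as_matrix();print(s["ee_pos"],s["joint_positions"].round(3),M.round(3),s["gripper_width"])
f=r.grab_frame("wrist");cv2.imwrite("pics/w1.png",f["img"][:,:,::-1])
for p in [(.5165,-.0135,.106),(.5038,-.072,.107),(.4911,-.1305,.106)]: print(proj(f,p).round(1))
E
```

```text
clock: 1.85
ee_pos: [0.5177, -0.0157, 0.2187]
tcp_rot: [0.103, 0.7, -0.103, 0.7]
contact_force: [0.2, 0.8, 0.4]
gripper_width: 0.0462
clock: 3.35
ee_pos: [0.5168, -0.014, 0.2186]
tcp_rot: [-0.673, -0.217, 0.673, -0.217]
contact_force: [0.4, -0.3, -0.1]
gripper_width: 0.0463
clock: 3.98
ee_pos: [0.5168, -0.014, 0.2186]
tcp_rot: [-0.706, 0.038, 0.706, 0.038]
contact_force: [-0.7, 0.3, 0.1]
gripper_width: 0.0462
[ 0.51680049 -0.01402122  0.2186043 ] [-0.117  0.291  1.736 -0.     1.115  1.562] [[-0.    -0.108 -0.994]
 [ 0.    -0.994  0.108]
 [-1.     0.     0.   ]] 0.046233039003739936
[319.3 246.7]
[388.5 254.1]
[456.5 260.8]
```

View pics/w1.png

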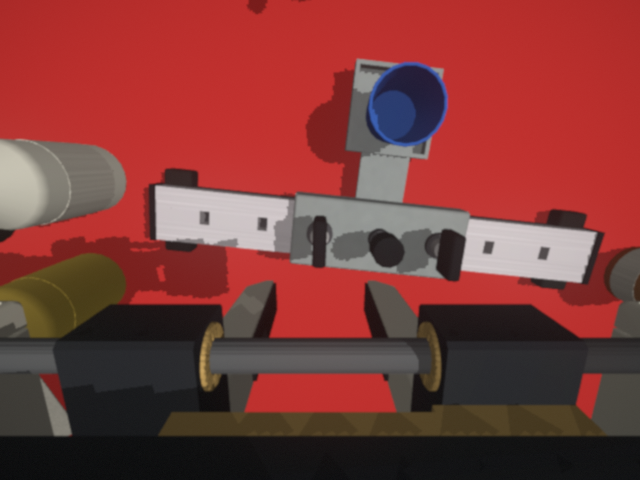

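The wrist view, looking down, shows wing A at (319,242), the plunger at (388,249), wing B at (451,255), the milk at left and the cup upright in its tray. All are within a few px of prediction. Refining the wing angles with a mask.

```bash
python3 - <<'E'
from h import *
f=r.grab_frame("wrist");print(f["eye"])
g=f["img"].max(2); m=((g<75)).astype(np.uint8);m[:, :290]=0;m[:,475:]=0;m[:205]=0;m[283:]=0
mm=(g<42).astype(np.uint8)*m
for M in (mm,):
    cs,_=cv2.findContours(M,cv2.RETR_EXTERNAL,cv2.CHAIN_APPROX_NONE)
    for c in cs:
        if cv2.contourArea(c)<60: continue
        b=cv2.boxPoints(cv2.minAreaRect(c)); W=np.array([onz(f,u,v,.106)[:2] for u,v in b]); print(b.round().tolist());print(W.round(4).tolist(),W.mean(0).round(4))
        for i in (0,1): d=W[i+1]-W[i];print("  len",np.linalg.norm(d).round(4),"ang",np.degrees(np.arctan2(d[1],d[0])).round(1)%180)
o=cv2.resize(f["img"][195:290,285:480,::-1],None,fx=4,fy=4,interpolation=cv2.INTER_CUBIC);cv2.imwrite("pics/w2.png",o)
w=(f["img"].min(2)>120).astype(np.uint8)
E
```

```text
[ 0.5876996  -0.02196303  0.38541266]
[[365.0, 244.0], [385.0, 227.0], [394.0, 238.0], [374.0, 255.0]]
[[0.5148, -0.0523], [0.5278, -0.0703], [0.5173, -0.0777], [0.5041, -0.0597]] [ 0.516 -0.065]
  len 0.0222 ang 125.8
  len 0.0128 ang 35.19999999999999
[[435.0, 276.0], [442.0, 230.0], [457.0, 232.0], [449.0, 278.0]]
[[0.4793, -0.1117], [0.5202, -0.1185], [0.5169, -0.1307], [0.4759, -0.1243]] [ 0.4981 -0.1213]
  len 0.0414 ang 170.4
  len 0.0126 ang 75.1
```

View pics/w2.png

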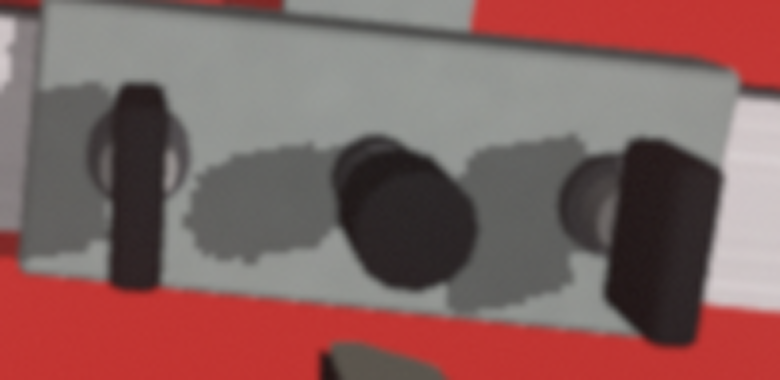

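```bash
python3 - <<'E'
from h import *
f=r.grab_frame("wrist")
K=lambda x,y,z:onz(f,285+x/4-.375,195+y/4-.375,z)
def ang(p,q,z):
    d=K(*p,z)-K(*q,z);print(K(*p,z)[:2].round(4),K(*q,z)[:2].round(4),"mid",((K(*p,z)+K(*q,z))/2)[:2].round(4),np.linalg.norm(d).round(4),np.degrees(np.arctan2(d[1],d[0])).round(1))
ang((143,105),(133,290),.106);ang((168,105),(158,288),.106);ang((118,105),(110,287),.106)
ang((722,178),(697,345),.106);ang((688,172),(660,340),.106)
ang((408,155),(415,290),.108+.0055)
print("shuttle");ang((25,270),(640,333),.054);ang((45,5),(738,72),.054)
ang((45,5),(25,270),.054)
# rail long edges in full pic
print("rail",[onz(f,*p,.04).round(4) for p in [(155,184),(150,240),(602,233),(590,283)]])
E
```

```text
[ 0.5387 -0.0168] [ 0.4983 -0.0103] mid [ 0.5185 -0.0136] 0.0409 -9.1
[ 0.5382 -0.022 ] [ 0.4982 -0.0158] mid [ 0.5182 -0.0189] 0.0404 -8.8
[ 0.5393 -0.0115] [ 0.4995 -0.0054] mid [ 0.5194 -0.0085] 0.0402 -8.8
[ 0.5101 -0.138 ] [ 0.4727 -0.1326] mid [ 0.4914 -0.1353] 0.0378 -8.1
[ 0.5122 -0.1308] [ 0.4747 -0.1245] mid [ 0.4935 -0.1276] 0.038 -9.5
[ 0.5239 -0.0703] [ 0.4945 -0.0702] mid [ 0.5092 -0.0702] 0.0294 -0.3
shuttle
[0.49   0.0189] [ 0.4562 -0.1384] mid [ 0.4731 -0.0598] 0.161 77.9
[0.5568 0.0055] [ 0.5224 -0.1634] mid [ 0.5396 -0.079 ] 0.1723 78.5
[0.5568 0.0055] [0.49   0.0189] mid [0.5234 0.0122] 0.0681 -11.4
rail [array([0.5823, 0.1471, 0.04  ]), array([0.5256, 0.1656, 0.04  ]), array([ 0.4834, -0.3081,  0.04  ]), array([ 0.4281, -0.301 ,  0.04  ])]
```

Both wings are at −9° with rail x at −11.8°, so both bolts sit near 0.05 rad. They need a turn of about 78°. Descending on A.

```bash
python3 -m creep '{"dp":[[20,0,-1],[30,0,0],[30,0,0],[30,0,0],[24,0,0],[11,0,0],[0,0,0],[0,0,0],[0,0,0],[0,0,0],[0,0,0]],"twist":[[2.8,0,0],[0,0,0],[0,0,0],[0,0,0],[0,0,0],[0,0,0],[0,0,0],[0,0,0],[0,0,0],[0,0,0],[0,0,0]],"gripper":[0,0,0,0,0,0,0,-1,-1,-1,-1]}' 20
```

```text
clock: 5.5
ee_pos: [0.518, -0.0141, 0.0739]
tcp_rot: [0.705, -0.056, -0.705, -0.056]
contact_force: [0.0, 1.4, 0.8]
gripper_width: 0.0118
```

```bash
python3 -m creep '{"dp":[[0,0,0],[0,0,0],[0,0,0],[0,0,0],[0,0,0],[0,0,0],[0,0,0],[0,0,0],[0,0,0],[0,0,0]],"twist":[[-9,0,0],[-9,0,0],[-9,0,0],[-9,0,0],[-9,0,0],[-9,0,0],[-9,0,0],[-9,0,0],[-2,0,0],[0,0,0]],"gripper":[-1,-1,-1,-1,-1,-1,-1,-1,-1,-1]}'
python3 - <<'E'
from h import *
s=r.read_state();y=R.from_quat(s["tcp_rot"]).as_matrix()[:,1];print(np.degrees(np.arctan2(y[1],y[0])),s["contact_force"],s["moment"])
E
python3 -m creep '{"dp":[[0,0,0],[0,0,0],[0,0,0]],"twist":[[-3,0,0],[-3,0,0],[0,0,0]],"gripper":[-1,-1,-1]}'
python3 - <<'E'
from h import *
s=r.read_state();y=R.from_quat(s["tcp_rot"]).as_matrix()[:,1];print(np.degrees(np.arctan2(y[1],y[0])),s["contact_force"],s["moment"])
E
```

```text
clock: 6.75
ee_pos: [0.5169, -0.0128, 0.0738]
tcp_rot: [-0.596, -0.381, 0.597, -0.379]
contact_force: [-4.5, 9.8, 7.5]
gripper_width: 0.0119
-25.049997099870588 [-4.52326424  9.78928761  7.49883767] [1.81450579 1.01421055 0.02753644]
clock: 7.12
ee_pos: [0.5169, -0.0128, 0.0738]
tcp_rot: [-0.576, -0.411, 0.576, -0.409]
contact_force: [-5.8, 10.5, 7.3]
gripper_width: 0.0125
-19.082138102889218 [-5.75439091 10.4857742   7.29796331] [ 1.80241805  0.99211492 -0.31584114]
```

Stop reached: the jaw was predicted at −21.6°, it is at −19.1°, and the counter-moment is rising. Release, lift and go over B.

```bash
python3 -m creep '{"dp":[[0,0,0],[0,0,0],[0,0,0],[-40,0,0],[-40,0,0],[0,5.2,40],[0,5.2,40],[0,5.2,40]],"twist":[[0,0,0],[0,0,0],[0,0,0],[0,0,0],[0,0,0],[0,0,0],[0,0,0],[0,0,0]],"gripper":[0,0,0,0,0,0,0,0]}'
python3 -m creep '{"dp":[[0,0,0],[0,0,0],[0,0,0],[0,0,0],[0,0,0],[0,0,0],[0,0,0],[0,0,0],[0,0,0]],"twist":[[10,0,0],[10,0,0],[10,0,0],[10,0,0],[10,0,0],[10,0,0],[10,0,0],[10,0,0],[0,0,0]],"gripper":[0,0,0,0,0,0,0,0,0]}'
python3 - <<'E'
from h import *
s=r.read_state();y=R.from_quat(s["tcp_rot"]).as_matrix()[:,1];print(np.degrees(np.arctan2(y[1],y[0])),s["ee_pos"],s["contact_force"])
f=r.grab_frame("wrist")
for p in [(.5180,-.0136,.106),(.5052,-.0725,.114),(.4925,-.1310,.106)]: print(proj(f,p).round(1))
cv2.imwrite("pics/w3.png",f["img"][:,:,::-1])
E
```

```text
clock: 8.12
ee_pos: [0.4931, -0.1339, 0.1538]
tcp_rot: [0.576, 0.41, -0.576, 0.411]
contact_force: [-0.3, -0.1, -0.1]
gripper_width: 0.0467
clock: 9.25
ee_pos: [0.4934, -0.1327, 0.1536]
tcp_rot: [-0.705, 0.056, 0.705, 0.055]
contact_force: [0.1, 0.3, 0.1]
gripper_width: 0.0466
-98.9991537837951 [ 0.49338888 -0.13274258  0.15362238] [0.13135376 0.32351828 0.11209812]
[137.7 262.1]
[224.9 270.8]
[317.4 271.9]
```

View pics/w3.png

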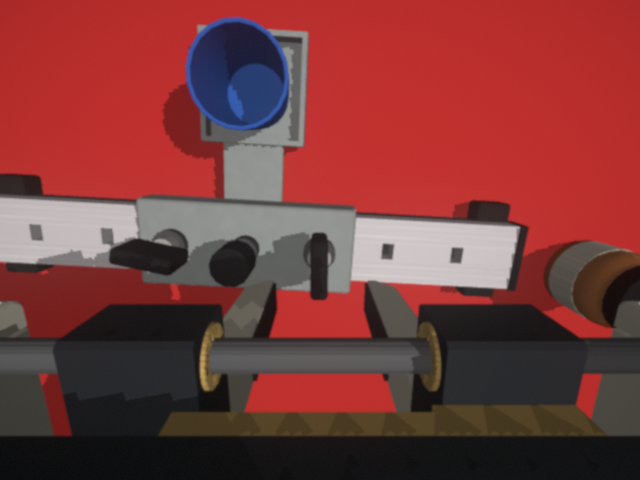

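Wing A is now turned nearly along the rail (145,255). B at (319,268) lies vertical in the picture, aligned with the jaws. The cup is still upright. Descend and turn B.

```bash
python3 -m creep '{"dp":[[30,0,0],[30,0,0],[20,0,0],[0,0,0],[0,0,0],[0,0,0],[0,0,0],[0,0,0]],"twist":[[0,0,0],[0,0,0],[0,0,0],[0,0,0],[0,0,0],[0,0,0],[0,0,0],[0,0,0]],"gripper":[0,0,0,0,-1,-1,-1,-1]}' 20
python3 -m creep '{"dp":[[0,0,0],[0,0,0],[0,0,0],[0,0,0],[0,0,0],[0,0,0],[0,0,0],[0,0,0],[0,0,0],[0,0,0],[0,0,0]],"twist":[[-9,0,0],[-9,0,0],[-9,0,0],[-9,0,0],[-9,0,0],[-9,0,0],[-9,0,0],[-9,0,0],[-4,0,0],[-4,0,0],[0,0,0]],"gripper":[-1,-1,-1,-1,-1,-1,-1,-1,-1,-1,-1]}'
python3 - <<'E'
from h import *
s=r.read_state();y=R.from_quat(s["tcp_rot"]).as_matrix()[:,1];print(np.degrees(np.arctan2(y[1],y[0])),s["contact_force"],s["moment"])
E
```

```text
clock: 10.3
ee_pos: [0.4936, -0.1323, 0.074]
tcp_rot: [0.705, -0.056, -0.705, -0.056]
contact_force: [2.7, 12.4, 5.2]
gripper_width: 0.012
clock: 11.68
ee_pos: [0.4917, -0.1299, 0.0738]
tcp_rot: [-0.576, -0.413, 0.576, -0.408]
contact_force: [-8.8, 19.5, 15.2]
gripper_width: 0.0122
-19.068125191596693 [-8.82091485 19.50978809 15.15948822] [ 3.29657356  1.39833936 -0.35716861]
```

B is at its stop too, with the same angle and moment as A. Next the plunger.

```bash
python3 -m creep '{"dp":[[0,0,0],[0,0,0],[0,0,0],[-40,0,0],[-40,0,0],[0,-4.5,-30.5],[0,-4.5,-30.5],[0,0,0],[0,0,0]],"twist":[[0,0,0],[0,0,0],[0,0,0],[0,0,0],[0,0,0],[0,0,0],[0,0,0],[-7,0,0],[0,0,0]],"gripper":[0,0,0,0,0,0,0,0,0]}'
python3 - <<'E'
from h import *
s=r.read_state();M=R.from_quat(s["tcp_rot"]).as_matrix();y=M[:,1];print(np.degrees(np.arctan2(y[1],y[0])),s["ee_pos"].round(4),s["contact_force"].round(2))
a=r.grab_frame("scene");b=r.grab_frame("side");f=r.grab_frame("wrist");print(proj(f,(.5049,-.072,.1075)))
c=np.zeros((600,800,3),np.uint8)
c[:480,:420]=f["img"][:,110:530,::-1]
B=cv2.resize(b["img"][160:260,325:420,::-1],None,fx=4,fy=4,interpolation=cv2.INTER_CUBIC);c[:400,420:800]=B
cv2.imwrite("pics/p1.png",c)
E
```

```text
clock: 12.8
ee_pos: [0.5049, -0.072, 0.1537]
tcp_rot: [0.55, 0.445, -0.55, 0.445]
contact_force: [-0.5, 0.0, -0.2]
gripper_width: 0.0463
-12.077801426177778 [ 0.5049 -0.072   0.1537] [-0.5   0.01 -0.23]
[317.62741062 268.05311032]
```

View pics/p1.png

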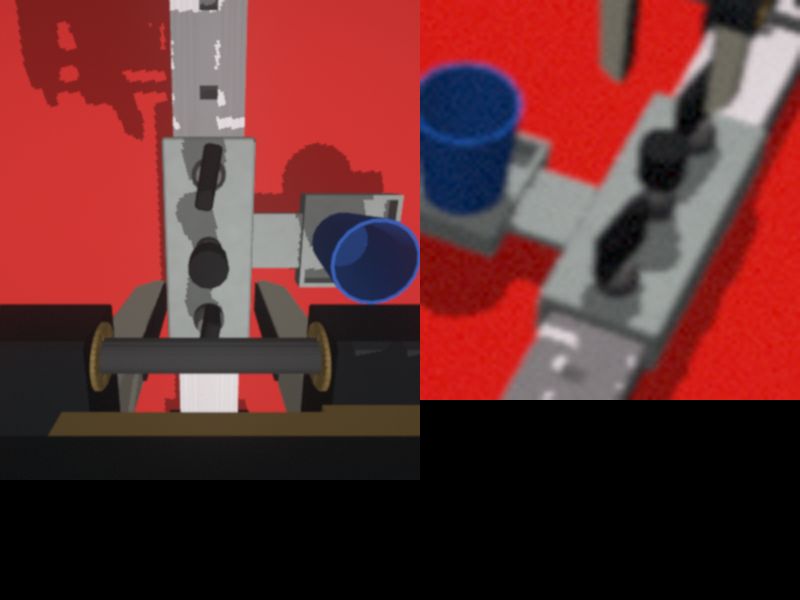

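The wrist view shows both wings turned almost along the rail (about 10° short of it, which is the 1.4 rad stop). The plunger head is at full-frame (318,265), within 2 mm of prediction. Grip it and lift.

```bash
python3 -m creep '{"dp":[[30,0,-1],[30,0,0],[18,0,0],[0,0,0],[0,0,0],[0,0,0],[0,0,0],[0,0,0]],"twist":[[0,0,0],[0,0,0],[0,0,0],[0,0,0],[0,0,0],[0,0,0],[0,0,0],[0,0,0]],"gripper":[0,0,0,0,-1,-1,-1,-1]}' 35
python3 -m creep '{"dp":[[-3,0,0],[-3,0,0],[-3,0,0],[-3,0,0],[0,0,0],[0,0,0]],"twist":[[0,0,0],[0,0,0],[0,0,0],[0,0,0],[0,0,0],[0,0,0]],"gripper":[-1,-1,-1,-1,-1,-1]}'
```

```text
clock: 13.95
ee_pos: [0.5041, -0.0709, 0.0758]
tcp_rot: [-0.549, -0.445, 0.55, -0.444]
contact_force: [-5.2, 1.3, 0.4]
gripper_width: 0.0274
clock: 14.7
ee_pos: [0.5041, -0.0709, 0.0875]
tcp_rot: [-0.549, -0.445, 0.55, -0.444]
contact_force: [-4.4, 0.7, -2.3]
gripper_width: 0.0274
```

```bash
python3 -m creep '{"dp":[[0,0,-3],[0,0,-6],[0,0,-7],[0,0,-7],[0,0,-7],[0,0,-7],[0,0,-7],[0,0,-7],[0,0,-6],[0,0,-3],[0,0,0],[0,0,0]],"twist":[[0,0,0],[0,0,0],[0,0,0],[0,0,0],[0,0,0],[0,0,0],[0,0,0],[0,0,0],[0,0,0],[0,0,0],[0,0,0],[0,0,0]],"gripper":[-1,-1,-1,-1,-1,-1,-1,-1,-1,-1,-1,-1]}'
python3 - <<'E'
from h import *
s=r.read_state();print(s["ee_pos"].round(4),s["contact_force"].round(2),np.linalg.norm(s["ee_pos"][:2]-[.5041,-.0709]))
E
```

```text
clock: 16.2
ee_pos: [0.5168, -0.012, 0.0875]
tcp_rot: [-0.549, -0.445, 0.55, -0.444]
contact_force: [-5.8, 1.9, -3.5]
gripper_width: 0.0274
[ 0.5168 -0.012   0.0875] [-5.77  1.93 -3.48] 0.06030303152215709
```

```bash
python3 -m creep '{"dp":[[3,0,0],[3,0,0],[3,0,0],[3,0,0],[0,0,0]],"twist":[[0,0,0],[0,0,0],[0,0,0],[0,0,0],[0,0,0]],"gripper":[-1,-1,-1,-1,-1]}'
python3 -m creep '{"dp":[[3,0,0],[2,0,0],[1,0,0],[0,0,0],[0,0,0]],"twist":[[0,0,0],[0,0,0],[0,0,0],[0,0,0],[0,0,0]],"gripper":[-1,-1,-1,-1,-1]}'
```

```text
clock: 16.82
ee_pos: [0.5168, -0.012, 0.0756]
tcp_rot: [-0.549, -0.445, 0.55, -0.444]
contact_force: [-6.1, 2.3, 0.3]
gripper_width: 0.027
clock: 17.45
ee_pos: [0.5169, -0.012, 0.07]
tcp_rot: [-0.549, -0.445, 0.55, -0.444]
contact_force: [-7.3, 1.8, 3.5]
gripper_width: 0.0277
```

```bash
python3 -m creep '{"dp":[[1,0,0],[1,0,0],[0,0,0],[0,0,0]],"twist":[[0,0,0],[0,0,0],[0,0,0],[0,0,0]],"gripper":[-1,-1,-1,-1]}'
```

```text
clock: 17.95
ee_pos: [0.5172, -0.012, 0.0698]
tcp_rot: [-0.55, -0.445, 0.55, -0.444]
contact_force: [-15.6, 2.8, 28.4]
gripper_width: 0.0274
```

```bash
python3 -m creep '{"dp":[[-1,0,0],[0,0,0],[0,0,0],[0,0,0]],"twist":[[0,0,0],[0,0,0],[0,0,0],[0,0,0]],"gripper":[-1,-1,-1,-1]}'
python3 - <<'E'
from h import *
a=r.grab_frame("scene");b=r.grab_frame("side")
c=np.zeros((600,800,3),np.uint8)
A=cv2.resize(a["img"][150:330,220:420,::-1],None,fx=2,fy=2);B=cv2.resize(b["img"][130:350,240:440,::-1],None,fx=2,fy=2)
c[:A.shape[0],:400]=A;c[:B.shape[0],400:]=B
cv2.imwrite("pics/end.png",c);print(r.read_state()["contact_force"])
E
```

```text
clock: 18.45
ee_pos: [0.517, -0.012, 0.0699]
tcp_rot: [-0.55, -0.445, 0.55, -0.444]
contact_force: [-10.6, 3.5, 17.1]
gripper_width: 0.0271
[-11.89842436   2.07773451  16.52523821]
```

View pics/end.png

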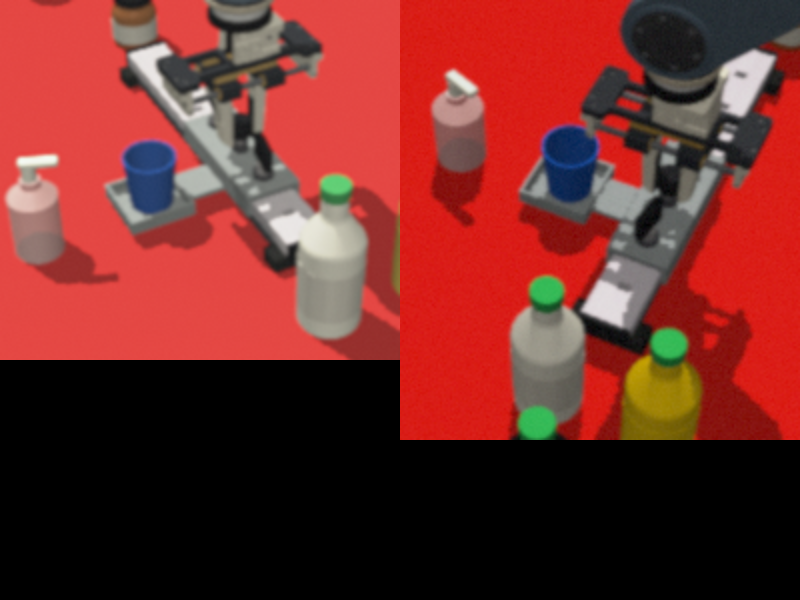

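The shuttle has moved one slot towards the milk, the cup stands in its tray at (150,175), and the bottle, jar and gel haven't moved. The plunger is held against its stop with about 16 N.

```bash
python3 -c "
from rig import r
print(r.finish_job())"
```

```text
the job is handed in; nothing more can be done
None
```

I handed the job in at about 18.5 s on the robot clock, with the gripper still holding the plunger pressed down. No verdict was reported.

**What I did**
- I turned wing bolts A and B anticlockwise until each pushed back with a rising moment (0.32 and 0.36 N m). The wrist picture taken afterwards showed both wings where the 1.4 rad stop should put them.
- I gripped the plunger, lifted it about 12 mm, and slid the shuttle towards the white milk bottle (the rail's +y end).
- I then pressed the plunger into the next slot.

**Last checks**
- **Slide:** the tool moved 60.3 mm against 60 mm wanted, and the pin went into the slot.
- **Plunger:** it stopped against something hard 6.0 mm below where I first gripped it, which fits fully home. I held it there with about 16.5 N. The push peaked at about 28 N down, and I backed off 1 mm.
- **Cup and other objects:** in the last pictures the cup stood in its tray. The bottle, jar and gel looked unmoved; I judged that by eye and did not measure it.

**What disagreed**
- The final jaw angle at each stop was about 2.5° past the predicted one, which I put down to the pads slipping on the wings.
- A sideways force of about 12 N remained on the held plunger, from a small offset in the grip.

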